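# Run a slide case under the reader with the handwheel

## Robot

A 6-joint arm with a two-finger parallel gripper is mounted at the origin on a cart in front of the work surface, level with it; the furniture and walls round the work are solid. World frame = base frame: x ahead of the robot, y to its left, z up, the work surface at z = 0. Lengths are in m, angles in degrees, forces in N, time in s.
With the tool pointing down it reaches from about 0.35 to 0.875 m from the base axis. Payload 4.2 kg.
Tool frame: the origin (TCP) lies midway between the tips of the shut fingers; the grasp point (between the pads) lies 19 mm behind it (r.grasp_offset is the distance from the TCP to the grasp point, in m); z points along the fingers, y is the direction in which the jaws open and shut (so a half turn about z gives the same grasp; the last joint's range is limited). The gripper opens to 87 mm and grips with 3 to 60 N. Pads are 19 mm wide; open, the fingers measure 117 mm over their backs; the gripper's body (75 mm by 190 mm) begins 51 mm behind the grasp point.
Start: joints at [84.546, 22.042, 0.453, 0, -68.411, -14.817], TCP at [0.217, 0.586, 0.223] pointing down, gripper open.
Joint ranges: [-179.83, 179.83], [-69.29, 118.12], [-61.27, 80.66], [-181.25, 117.63], [-171.15, -9.14], [-177.46, 177.46]. Speed limits (degrees/s): [159.86, 159.86, 180, 180, 180, 180].

## Interface

Orientations are given as a 3x3 rotation matrix whose columns are the frame's x, y, z axes.
In Python, from station import r gives the robot as it stands.
- The arm moves only by the shell command python3 -m crank 'ROWS'. ROWS is JSON, a list of rows, each a list of 3 entries, a list of its own where there are three numbers: the closure, from -1 (fully open) to 1 (shut), so that 0 is half open, then the shift along the tool's x, y, z as a fraction of full scale, then the turn, a rotation vector about the tool's x, y, z as a fraction of full scale. In form: [[fingers, [dx, dy, dz], [wx, wy, wz]], ...]. A call has 1 to 8 rows; each row shifts and turns the commanded pose from where the row before left it, along the tool's axes as they then stand; what a row does not reach is not made up. Full scale, the value 1, is 100 mm for a shift and 45 degrees for a turn. A row lasts 1/10 s, in which the tool goes at most 50 mm and 8.59 degrees, less where a joint would pass 70% of its speed; a pose out of reach is approached as far as the arm can. A call with a number of a shift or a turn outside -1 to 1 is refused whole. A call with a gripper value outside its range is refused whole. The fingers move at their own pace and stop on an object; the grip force is fixed at half the most. Time passes only in rows, so rows that do not move let the fingers close. It gives the time, the measured TCP pose, the force and the opening at its end, in the units of the state.
- r.sense(): the state, without advancing time (a new reading comes with each control period).
- r.capture(name): name is "scene" or "side" or "wrist"; returns a dict with "img" (384x512x3 uint8, blue, green, red), "fx", "fy", "cx", "cy" (pixels), "R" (3x3) and "t" (3): a world point X has camera coordinates R X + t. Camera axes: x right, y down, z forward; pixel columns grow to the right and rows downward; lengths in m; the calibration is good to about 2 mm. A picture is of the moment at which its call begins. There is no depth.
- r.finish_job(): hands the job in, once; it reports no verdict.
The state is a dict: "time_s": time; "joints": joint angles; "joint_velocities": joint speeds; "effort": joint torques, N m; "tcp_pos": TCP position; "ee_rot": TCP orientation; "wrist_force": force on the tool from outside, world axes, zero at the start; "moment": the same for the moment, N m; "gripper_width": opening from 0.0 (shut) to 1.0 (fully open).
Only numpy, scipy, OpenCV 4.12 (cv2) and the standard library are available. Lean on these libraries where they do the work, as an engineer would, in place of code of your own. Each camera call takes 0.05 s, during which the arm holds its last target.

## Task

Lay the green slide case flat in the nest between the blue corner stops of the stage's carriage, then turn the handwheel by its red knob until the carriage's black pointer stands on the red line of the white mark clipped to the scale, with the case now under the reader head. Move the carriage only with the handwheel, leave everything else on the bench where it is, and let go at the end.

Things in the scene. Friction and masses are not known exactly. Their poses are not given: they have to be found in the camera images.
- slide_case: the green slide case, a closed box 30 mm (its x) by 85 mm (its y) by 34 mm high, 35 to 80 g, loose on the bench in one of three places among other things to the right of the stage. Origin: centre of its underside; z up.
- nest (a point): centre of the nest floor on top of the aluminium carriage (86 mm in x, 104 mm in y), 40 mm above the bench. The stage's track runs away from the robot: y points along it towards the robot, x across it to the robot's left. Four blue corner stops 8 mm high bound a pocket 39 mm in x by 95 mm in y: the case goes in with its length along y, either way round, about 5 mm play on each side. The carriage slides only along y.
- nest_side (a point): a point on the carriage top, level with the nest floor, 30 mm towards -x from the nest's centre, axes as the nest. Between the corner stops 71 mm of each long side of the pocket is open, flat and level with its floor, and the carriage goes on for 23 mm beside it, so fingers may straddle a case across its 30 mm width.
- reader_lens (a point): lower face of the black lens under the white reader head, 102 mm above the bench, fixed on the middle line of the track, 88 mm to the -y side of where the nest is at handwheel 0. The head is 42 mm wide along y, reaches from -22 to +82 mm in x, its top is at 153 mm, its post's (at +x) at 166 mm; axes as the nest. A case in the nest (top at 74 mm) passes below; it cannot be laid in there.
- pointer_tip (a point): tip of the carriage's black pointer over the scale, 67 mm towards -x from the middle of the carriage and 29.5 mm above the bench; axes as those of the nest. Fixed to the carriage.
- mark: white saddle 10x22x24 mm, fixed, clipped to the front of the scale ledge, with a red line 5 mm wide across its top and down its front. Origin: at bench level on the middle line of the track, 76 mm towards +x of the saddle (x across the track, as the nest's). Its y runs along the track as the nest's; the red line is at y = 0. The pointer is on the line when its tip is at y = 0 of this frame, give or take half the line's width.
- mark_line (a point): centre of the red line on top of the white saddle, 25 mm above the bench; axes as mark.
- wheel_axis (a point): fixed point on the handwheel's vertical axis, 66 mm above the bench, level with the middle of the knob; axes as the nest. Black wheel 107 mm across, rim top at 43 mm, hub top at 47 mm above the bench, on a grey gearbox at the near left of the stage: 120 mm in x and 62 mm in y from where the nest is at handwheel 0.
- crank_grip (a point): middle of the red crank knob, an upright grip 20 mm in diameter and 42 mm tall (45 to 87 mm above the bench) that spins freely on its pin, so a gripper may hold it from above and keep its own yaw while going round. It stands 38 mm from the wheel's axis.
- handwheel (a joint): handwheel angle, rad, growing clockwise seen from above. It moves the carriage 40 mm a turn (6.37 mm per rad): clockwise drives it away from the robot (its -y), under the reader. Starts between -3.1 and 0; stops at -3.7 and 16.4. It takes about 4 N at the knob and stays where it is left; the carriage does not yield to a push under about 23 N.
- flow_cell_case: white flat box with a green stripe, 55x85x18 mm; loose bystander, origin at the centre of its underside
- amber_bottle: small orange bottle with red cap, 36 mm round, 75 mm tall; loose bystander, origin at the centre of its underside
- sample_box: blue box with a white top, 68x68x50 mm; loose bystander, origin at the centre of its underside
- wash_bottle: white squeeze bottle with yellow bent spout, 66x72 mm, 216 mm tall; loose bystander, origin at the centre of its underside
- tube_orange: upright tube with orange cap, 34 mm round, 114 mm tall; loose bystander, origin at the centre of its underside
- tube_blue: upright tube with blue cap, 34 mm round, 117 mm tall; loose bystander, origin at the centre of its underside
- mouse: black computer mouse, 89x48x32 mm; loose bystander, origin at the centre of its underside
- pen: black and white marker pen, 135 mm long, 16 mm thick, lying along its own y axis; loose bystander, origin under its middle

How it is judged:
By the outcome, as a careful person would: the job done as asked, in the order asked, and still so for the second after the job is handed in, with the robot touching nothing.
It also fails if it takes over 72 s, if anything falls off the work surface, if the arm or the gripper's body presses on something with over 40 N, if the wrist force passes 120 N, or if a joint passes its speed limit or range.

## Working session

There is one attempt and no reset: what is moved stays moved. The work goes in short steps, Python scripts to look and compute and a shell command to move; the robot and the scene stay as the last step left them, time stands still between calls to the robot, and variables do not carry over. Pictures are saved under pics/ and viewed, and the job is handed in when it is done.

```bash
ls; mkdir -p pics
python3 - <<'E'
from station import r
import cv2
s=r.sense(); print(s)
for n in ["scene","side","wrist"]:
    c=r.capture(n); cv2.imwrite(f"pics/{n}0.png",c["img"]); print(n,c["fx"],c["fy"],c["cx"],c["cy"],c["R"],c["t"])
E
```

```text
pics
{'time_s': 0.0, 'joints': array([ 8.45450943e+01,  2.20923274e+01,  3.82114987e-01, -2.80454321e-02,
       -6.84103677e+01, -1.48167703e+01]), 'joint_velocities': array([-0.02085066, -0.05401874, -0.09223499, -0.06807479,  0.02256928,
       -0.06298604]), 'effort': array([ 8.48573086e-05, -3.90666211e+01,  1.87401885e+01,  4.21973437e+00,
        1.08854947e-02, -1.94507779e-04]), 'tcp_pos': array([0.21632327, 0.58575393, 0.22146149]), 'ee_rot': array([[ 9.37997775e-01, -3.46640662e-01, -6.53139492e-04],
       [-3.46641263e-01, -9.37995536e-01, -2.05167857e-03],
       [ 9.85532893e-05,  2.15087503e-03, -9.99997682e-01]]), 'wrist_force': array([ 0.96140282,  0.50738776, -0.09409242]), 'moment': array([ 0.0142556 , -0.0235921 , -0.00165666]), 'gripper_width': 0.9963674684421556}
scene 409.5714800483389 409.5714800483389 252.92961440007156 192.40847904106732 [[ 0.33628499 -0.94165273 -0.01423179]
 [-0.52551271 -0.17508897 -0.83257446]
 [ 0.78150419  0.28746128 -0.55373028]] [-0.34188803  0.33001026  0.74756638]
side 416.46706432386634 416.46706432386634 254.0075500598561 185.75129969164865 [[-9.99988148e-01  4.47177286e-03  1.92523142e-03]
 [ 4.08879378e-04  4.71178166e-01 -8.82037963e-01]
 [-4.85140043e-03 -8.82026723e-01 -4.71174410e-01]] [0.49987088 0.17160866 1.11704644]
wrist 287.8327274418852 287.8327274418852 259.84564315779687 191.77137097430693 [[-0.34646008 -0.93806345  0.00154009]
 [-0.89738502  0.33191343  0.29074662]
 [-0.27324995  0.09935005 -0.95679885]] [ 0.62425897 -0.03527629  0.39172179]
```

View pics/scene0.png

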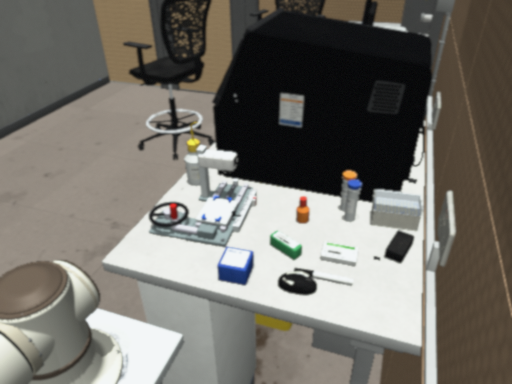

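View pics/side0.png

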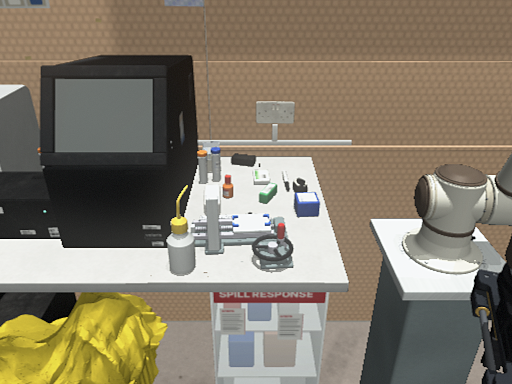

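View pics/wrist0.png

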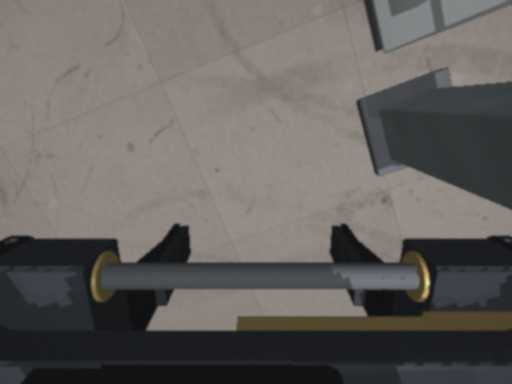

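Run:
```python
import cv2
a=cv2.imread("pics/scene0.png")[135:305,130:370]; cv2.imwrite("pics/sc_z.png",cv2.resize(a,None,fx=3.3,fy=3.3,interpolation=cv2.INTER_CUBIC))
a=cv2.imread("pics/side0.png")[140:280,160:330]; cv2.imwrite("pics/sd_z.png",cv2.resize(a,None,fx=4.2,fy=4.2,interpolation=cv2.INTER_CUBIC))
```

```text
(no output)
```

View pics/sc_z.png

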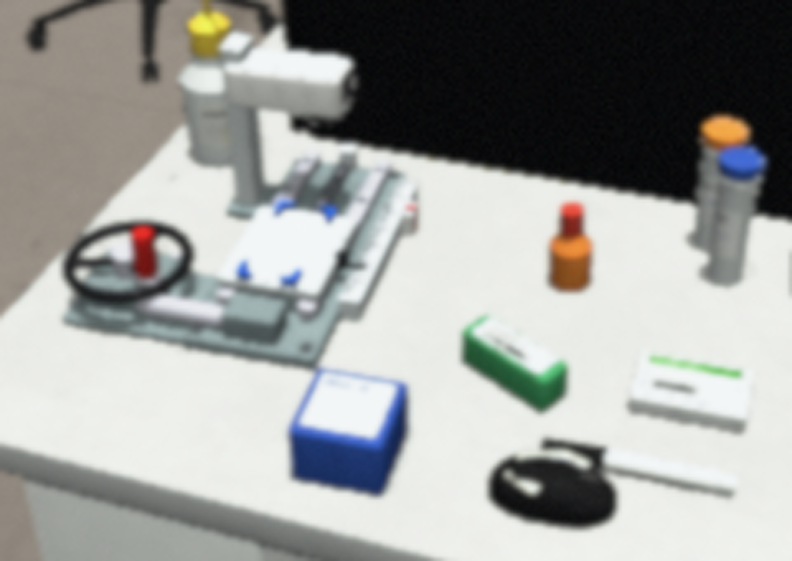

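View pics/sd_z.png

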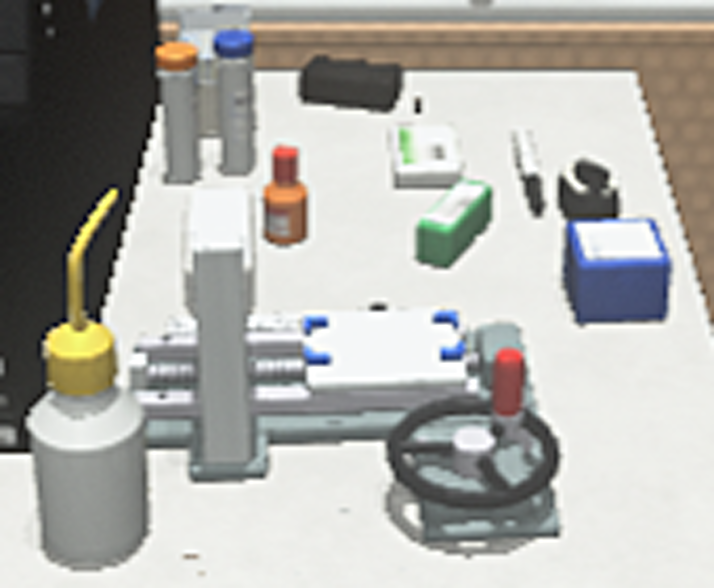

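```bash
cat > h.py <<'E'
import numpy as np, cv2
from station import r
def ray(c,u,v,z):
    d=c["R"].T@np.array([(u-c["cx"])/c["fx"],(v-c["cy"])/c["fy"],1]); o=-c["R"].T@np.array(c["t"])
    return o+d*(z-o[2])/d[2]
def proj(c,X):
    p=c["R"]@np.array(X)+c["t"]; return p[0]/p[2]*c["fx"]+c["cx"],p[1]/p[2]*c["fy"]+c["cy"]
E
python3 - <<'E'
from h import *
sc=r.capture("scene"); sd=r.capture("side")
S=lambda u,v,z:ray(sc,130+u/3.3,135+v/3.3,z).round(3)[:2]
D=lambda u,v,z:ray(sd,160+u/4.2,140+v/4.2,z).round(3)[:2]
print("case sd",[D(*p,.034) for p in [(417,226),(455,232),(455,182),(492,188)]])
print("case sc",[S(*p,.034) for p in [(465,333),(487,317),(565,370),(543,390)]])
print("knob",S(144,230,.087),D(511,354,.087))
print("hub",D(472,442,.047),S(130,252,.047))
print("corners sd",[D(*p,.048) for p in [(316,323),(446,318),(317,358),(453,352)]])
print("corners sc",[S(*p,.048) for p in [(285,206),(330,213),(243,270),(290,277)]])
print("ptr",S(343,260,.0295)," mark",S(413,212,.02))
print("blue box",S(350,405,.05),D(615,240,.05),"amber",D(285,155,.075),S(571,210,.075), "flow",S(693,385,.018),"mouse",S(550,490,.03))
E
```

```text
case sd [array([ 0.482, -0.247]), array([ 0.454, -0.238]), array([ 0.451, -0.318]), array([ 0.422, -0.308])]
case sc [array([ 0.453, -0.249]), array([ 0.476, -0.259]), array([ 0.436, -0.33 ]), array([ 0.41, -0.32])]
knob [0.43  0.002] [0.429 0.008]
hub [0.454 0.043] [0.448 0.03 ]
corners sd [array([ 0.552, -0.089]), array([ 0.465, -0.095]), array([ 0.55 , -0.047]), array([ 0.462, -0.054])]
corners sc [array([ 0.546, -0.062]), array([ 0.549, -0.101]), array([ 0.454, -0.067]), array([ 0.458, -0.105])]
ptr [ 0.514 -0.126]  mark [ 0.61  -0.152]
blue box [ 0.336 -0.203] [ 0.34  -0.197] amber [ 0.582 -0.284] [ 0.577 -0.297] flow [ 0.468 -0.418] mouse [ 0.323 -0.348]
```

```bash
cat >> h.py <<'E'
from scipy.spatial.transform import Rotation as Ro
def to(target,yaw=None):
    s=r.sense(); R=np.array(s["ee_rot"]); p=s["tcp_pos"]
    d=R.T@(np.array(target)-p)
    print("pos",p.round(4),"tool shift (mm)",(d*1000).round(1),"norm",round(np.linalg.norm(d)*1000))
    if yaw is not None:
        a=np.radians(yaw); Rt=np.array([[np.cos(a),np.sin(a),0],[np.sin(a),-np.cos(a),0],[0,0,-1]])
        print("turn/45:",(Ro.from_matrix(R.T@Rt).as_rotvec(degrees=True)/45).round(3))
E
python3 -m crank '[[-1,[0.36,0.325,0],[0,0,0]],[-1,[0.36,0.325,0],[0,0,0]],[-1,[0.36,0.325,0],[0,0,0]],[-1,[0.36,0.325,0],[0,0,0]],[-1,[0.36,0.325,0],[0,0,0]],[-1,[0.36,0.325,0],[0,0,0]],[-1,[0.36,0.325,0],[0,0,0]],[-1,[0.36,0.325,0],[0,0,0]]]'
python3 -c "
from h import *
to([.40,-.22,.24],-114)"
```

```text
time_s: 1.05
tcp_pos: [0.397, 0.2408, 0.2228]
ee_rot: [[0.938, -0.346, 0.0], [-0.346, -0.938, 0.001], [0.0, -0.001, -1.0]]
wrist_force: [0.6, 0.4, 0.2]
gripper_width: 1.001
pos [0.397  0.2408 0.2228] tool shift (mm) [162.2 431.3 -17.4] norm 461
turn/45: [-1.000e-03  0.000e+00  2.084e+00]
```

```bash
python3 -m crank '[[-1,[0.18,0.48,-0.02],[0,0,0]],[-1,[0.18,0.48,-0.02],[0,0,0]],[-1,[0.18,0.48,-0.02],[0,0,0]],[-1,[0.18,0.48,-0.02],[0,0,0]],[-1,[0.18,0.48,-0.02],[0,0,0]],[-1,[0.18,0.48,-0.02],[0,0,0]],[-1,[0.18,0.48,-0.02],[0,0,0]],[-1,[0.18,0.48,-0.02],[0,0,0]]]'
python3 -m crank '[[-1,[0.18,0.48,-0.02],[0,0,0.19]],[-1,[0,0,0],[0,0,0.19]],[-1,[0,0,0],[0,0,0.19]],[-1,[0,0,0],[0,0,0.19]],[-1,[0,0,0],[0,0,0.19]],[-1,[0,0,0],[0,0,0.19]],[-1,[0,0,0],[0,0,0.19]],[-1,[0,0,0],[0,0,0.19]]]'
python3 -m crank '[[-1,[0,0,0],[0,0,0.19]],[-1,[0,0,0],[0,0,0.19]],[-1,[0,0,0],[0,0,0.19]]]'
python3 -c "
from h import *
to([.447,-.28,.15],-114)
c=r.capture('wrist');cv2.imwrite('pics/w1.png',c['img'])
s=r.sense();o=-c['R'].T@c['t'];print('cam',o, s['ee_rot'].T@(o-s['tcp_pos']), c['R'][2]@s['ee_rot'])
"
```

```text
time_s: 1.85
tcp_pos: [0.3981, -0.1591, 0.2387]
ee_rot: [[0.938, -0.346, 0.001], [-0.346, -0.938, 0.0], [0.001, -0.0, -1.0]]
wrist_force: [1.5, 0.8, 0.6]
gripper_width: 0.998
time_s: 2.65
tcp_pos: [0.3987, -0.207, 0.2401]
ee_rot: [[0.017, -1.0, 0.0], [-1.0, -0.017, 0.0], [-0.0, -0.0, -1.0]]
wrist_force: [0.0, 0.8, 0.2]
gripper_width: 1.0
time_s: 2.95
tcp_pos: [0.3987, -0.207, 0.2401]
ee_rot: [[-0.417, -0.909, 0.0], [-0.909, 0.417, 0.0], [-0.0, -0.0, -1.0]]
wrist_force: [0.4, 0.5, -0.3]
gripper_width: 1.001
pos [ 0.3987 -0.207   0.2401] tool shift (mm) [ 46.2 -74.3  90.1] norm 126
turn/45: [-0.     0.    -0.015]
cam [ 0.36521035 -0.27981101  0.40259428] [ 0.08010651 -0.00035474 -0.16255131] [-2.91627675e-01  6.92705164e-04  9.56531662e-01]
```

View pics/w1.png

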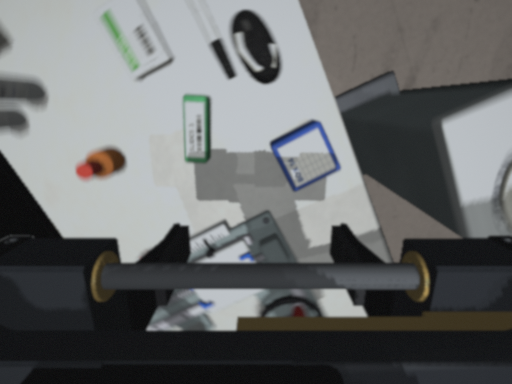

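Run:
```python
import cv2
a=cv2.imread("pics/w1.png"); cv2.imwrite("pics/w1z.png",cv2.resize(a[80:180,140:260],None,fx=6,fy=6,interpolation=cv2.INTER_CUBIC))
```

```text
(no output)
```

View pics/w1z.png

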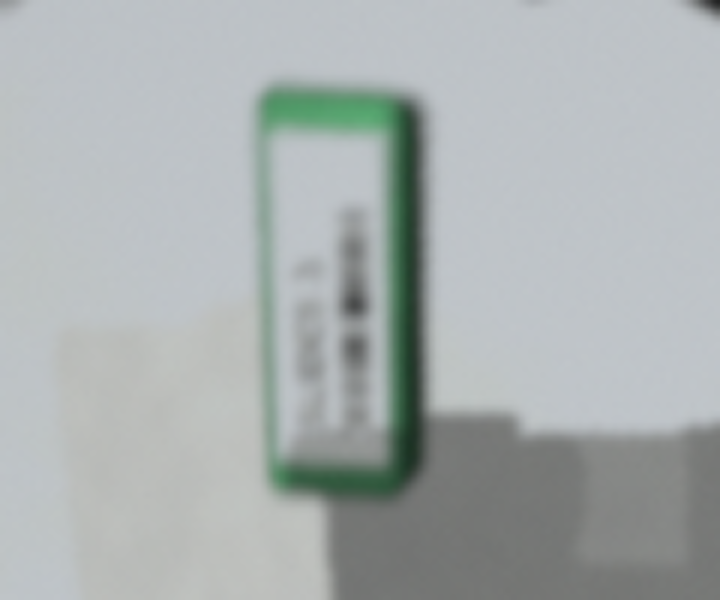

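Run:
```python
from h import *
c=r.capture("wrist")
P=[ray(c,140+u/6,80+v/6,.034)[:2] for u,v in [(261,92),(396,95),(406,484),(273,488)]]
P=np.array(P);print(P.round(4),"centre",P.mean(0).round(4),"len",np.linalg.norm(P[0]-P[3]),np.linalg.norm(P[0]-P[1]))
for a,b in[(0,3),(1,2)]: print(np.degrees(np.arctan2(*(P[a]-P[b])[::-1])))
s=r.sense();to([*P.mean(0),.06])
```

```text
[[ 0.4448 -0.3278]
 [ 0.4203 -0.3158]
 [ 0.4558 -0.2444]
 [ 0.4823 -0.2558]] centre [ 0.4508 -0.286 ] len 0.08127648983946384 0.027304389297573315
-117.50133397521023
-116.47441831940873
pos [ 0.3987 -0.207   0.2401] tool shift (mm) [ 50.5 -80.  180.1] norm 203
```

```bash
python3 -m crank '[[-1,[0.25,-0.4,0],[0,0,0]],[-1,[0.25,-0.4,0],[0,0,0.053]],[-1,[0,0,0.4],[0,0,0]],[-1,[0,0,0.4],[0,0,0]],[-1,[0,0,0.4],[0,0,0]],[-1,[0,0,0.4],[0,0,0]],[-1,[0,0,0],[0,0,0]]]'
python3 -c "
from h import *
to([.4508,-.286,.006],-117)
c=r.capture('wrist');cv2.imwrite('pics/w2.png',c['img'])
c=r.capture('scene');cv2.imwrite('pics/s2.png',cv2.resize(c['img'][160:300,200:370],None,fx=4,fy=4,interpolation=2))
"
```

```text
time_s: 3.75
tcp_pos: [0.4469, -0.2841, 0.075]
ee_rot: [[-0.448, -0.894, -0.012], [-0.894, 0.448, 0.004], [0.001, 0.013, -1.0]]
wrist_force: [-0.8, -0.0, -0.8]
gripper_width: 1.002
pos [ 0.4469 -0.2841  0.075 ] tool shift (mm) [-0.1 -5.2 68.9] norm 69
turn/45: [ 0.016 -0.002  0.008]
```

View pics/w2.png

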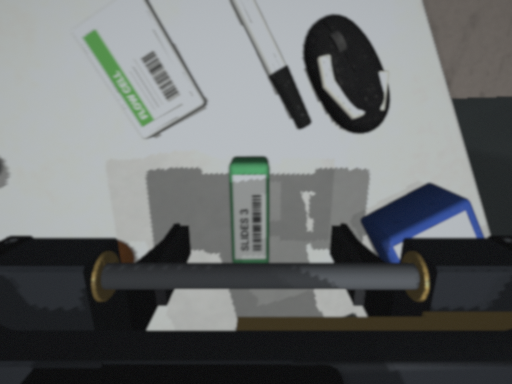

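View pics/s2.png

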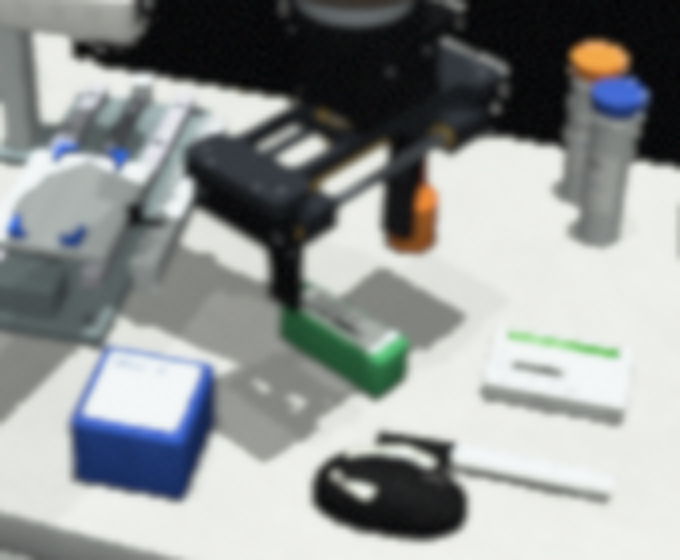

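```bash
python3 -m crank '[[-1,[0,-0.05,0.3],[0.016,-0.002,0.008]],[-1,[0,0,0.38],[0,0,0]],[-1,[0,0,0],[0,0,0]]]'
python3 -c "
from h import *
to([.4508,-.286,.006],-117)
"
```

```text
time_s: 4.15
tcp_pos: [0.4547, -0.2875, 0.0108]
ee_rot: [[-0.455, -0.891, 0.008], [-0.891, 0.455, -0.003], [-0.001, -0.008, -1.0]]
wrist_force: [-1.0, 0.3, 0.2]
gripper_width: 1.0
pos [ 0.4547 -0.2875  0.0108] tool shift (mm) [0.5 4.2 4.8] norm 6
turn/45: [-0.01   0.001 -0.001]
```

```bash
python3 -m crank '[[-1,[0,0.03,0.045],[-0.012,0.001,0]],[-1,[0,0,0],[0,0,0]],[-1,[0,0,0],[0,0,0]]]'
python3 -c "
from h import *
to([.4508,-.286,.006],-117)
c=r.capture('wrist');cv2.imwrite('pics/w3.png',c['img'])
"
```

```text
time_s: 4.45
tcp_pos: [0.455, -0.2871, 0.0097]
ee_rot: [[-0.454, -0.891, 0.007], [-0.891, 0.454, -0.002], [-0.001, -0.007, -1.0]]
wrist_force: [0.4, -0.3, -0.6]
gripper_width: 1.004
pos [ 0.455  -0.2871  0.0097] tool shift (mm) [0.9 4.2 3.7] norm 6
turn/45: [-0.009  0.002 -0.001]
```

View pics/w3.png

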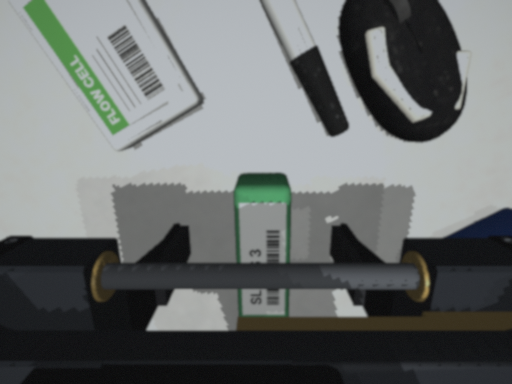

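```bash
python3 -m crank '[[-1,[0,0,0.04],[-0.01,0.0,0]],[-1,[0,0,0],[0,0,0]]]'
python3 -m crank '[[1,[0,0,0],[0,0,0]],[1,[0,0,0],[0,0,0]],[1,[0,0,0],[0,0,0]],[1,[0,0,0],[0,0,0]],[1,[0,0,0],[0,0,0]],[1,[0,0,0],[0,0,0]]]'
python3 -c "
from h import *
to([.4508,-.286,.006],-117)
"
```

```text
time_s: 4.7
tcp_pos: [0.4536, -0.2867, 0.0037]
ee_rot: [[-0.455, -0.89, -0.004], [-0.89, 0.455, 0.003], [-0.001, 0.004, -1.0]]
wrist_force: [0.2, 0.1, -0.1]
gripper_width: 0.999
time_s: 5.3
tcp_pos: [0.4534, -0.2866, 0.0035]
ee_rot: [[-0.455, -0.89, -0.004], [-0.89, 0.455, 0.003], [-0.001, 0.005, -1.0]]
wrist_force: [-0.4, -0.0, 0.2]
gripper_width: 0.538
pos [ 0.4534 -0.2866  0.0035] tool shift (mm) [ 0.7  2.7 -2.4] norm 4
turn/45: [ 0.006  0.001 -0.001]
```

```bash
python3 -m crank '[[1,[0,0,0],[0,0,0]],[1,[0,0,0],[0,0,0]],[1,[0,0,0],[0,0,0]],[1,[0,0,0],[0,0,0]],[1,[0,0,0],[0,0,0]]]'
python3 -m crank '[[1,[0,0,0],[0,0,0]],[1,[0,0,-0.2],[0,0,0]],[1,[0,0,-0.5],[0,0,0]],[1,[0,0,-0.5],[0,0,0]],[1,[0,0,-0.2],[0,0,0]],[1,[0,0,0],[0,0,0]]]'
python3 -c "
from h import *
to([.42,-.08,.16],-176.5)
c=r.capture('wrist');cv2.imwrite('pics/w4.png',c['img'])
"
```

```text
time_s: 5.8
tcp_pos: [0.4534, -0.2866, 0.0036]
ee_rot: [[-0.455, -0.89, -0.004], [-0.891, 0.455, 0.003], [-0.001, 0.005, -1.0]]
wrist_force: [-0.6, 0.6, 1.3]
gripper_width: 0.345
time_s: 6.4
tcp_pos: [0.4561, -0.2878, 0.1475]
ee_rot: [[-0.455, -0.891, 0.004], [-0.891, 0.455, 0.0], [-0.002, -0.004, -1.0]]
wrist_force: [0.5, 0.4, -1.1]
gripper_width: 0.343
pos [ 0.4561 -0.2878  0.1475] tool shift (mm) [-168.7  126.6  -12.6] norm 211
turn/45: [-0.003  0.005  1.321]
```

View pics/w4.png

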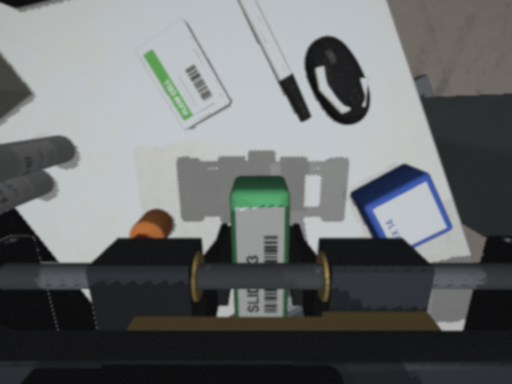

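```bash
python3 -m crank '[[1,[0,0,-0.5],[0,0,0.19]],[1,[0,0,-0.5],[0,0,0.19]],[1,[0,0,0],[0,0,0.19]],[1,[0,0,0],[0,0,0.19]],[1,[0,0,0],[0,0,0.19]],[1,[0,0,0],[0,0,0.19]],[1,[0,0,0],[0,0,0.19]],[1,[0,0,0],[0,0,0]]]'
python3 -c "
from h import *
to([.57,-.075,.25],-176.5)
"
```

```text
time_s: 7.25
tcp_pos: [0.4535, -0.2869, 0.2412]
ee_rot: [[-0.999, -0.054, -0.008], [-0.054, 0.999, 0.005], [0.008, 0.005, -1.0]]
wrist_force: [-0.5, 0.2, -1.2]
gripper_width: 0.345
pos [ 0.4535 -0.2869  0.2412] tool shift (mm) [-127.6  205.3   -8.7] norm 242
turn/45: [ 0.007 -0.01  -0.009]
```

```bash
python3 -m crank '[[1,[-0.25,0.41,0],[0,0,0]],[1,[-0.25,0.41,0],[0,0,0]],[1,[-0.25,0.41,0],[0,0,0]],[1,[-0.25,0.41,0],[0,0,0]],[1,[-0.25,0.41,0],[0,0,0]],[1,[0,0,0],[0,0,0]],[1,[0,0,0],[0,0,0]]]'
python3 -c "
from h import *
to([.57,-.075,.25],-176.5)
c=r.capture('wrist');cv2.imwrite('pics/w5.png',c['img']);np.savez('w5.npz',R=c['R'],t=c['t'],fx=c['fx'],fy=c['fy'],cx=c['cx'],cy=c['cy'])
cv2.imwrite('pics/w5z.png',cv2.resize(c['img'][0:240,90:410],None,fx=2.5,fy=2.5,interpolation=2))
"
```

```text
time_s: 7.95
tcp_pos: [0.5679, -0.0747, 0.242]
ee_rot: [[-0.998, -0.058, -0.007], [-0.058, 0.998, 0.003], [0.007, 0.003, -1.0]]
wrist_force: [-0.3, -0.8, -0.5]
gripper_width: 0.343
pos [ 0.5679 -0.0747  0.242 ] tool shift (mm) [-2.  -0.4 -8.1] norm 8
turn/45: [ 0.004 -0.009 -0.003]
```

View pics/w5z.png

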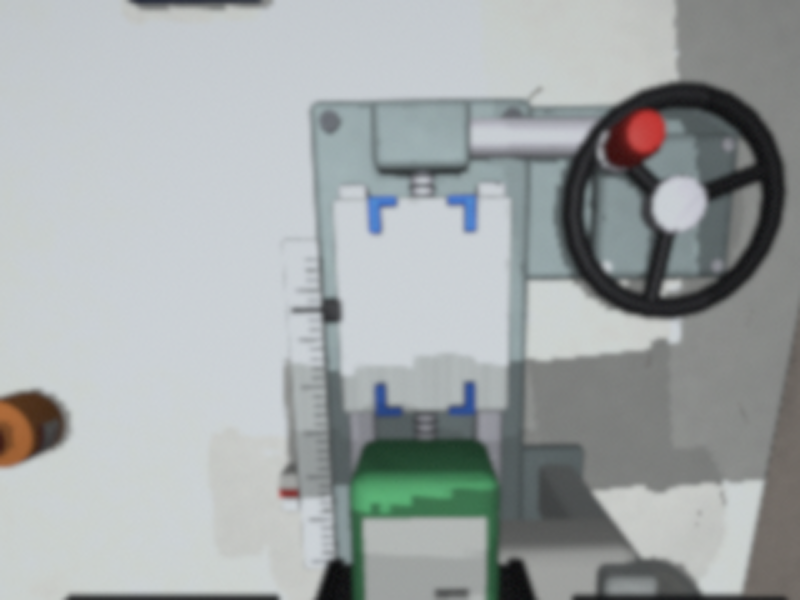

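Run:
```python
from h import *
c=np.load('w5.npz')
W=lambda u,v,z:ray(c,90+u/2.5,v/2.5,z)[:2]
C=np.array([W(*p,.048) for p in [(369,198),(477,197),(377,414),(475,414)]]);print(C.round(4),C.mean(0))
m1=(C[0]+C[1])/2;m2=(C[2]+C[3])/2;d=m2-m1;print("yaw",np.degrees(np.arctan2(d[1],d[0])),np.linalg.norm(d))
K=W(645,130,.087);H=W(679,203,.047);P=W(292,310,.0295);M=W(289,491,.025)
print("knob",K,"hub",H,np.linalg.norm(K-H),"ptr",P,"mark",M)
# base plate long edges z~? use scale/ track: yaw from carriage edges z=.04
A=W(333,200,.04);B=W(345,408,.04);print("carriage left edge yaw",np.degrees(np.arctan2(*(B-A)[::-1])))
A=W(511,198,.04);B=W(508,408,.04);print("right",np.degrees(np.arctan2(*(B-A)[::-1])))
for u,v in [(336,198),(511,198),(344,410),(508,410)]: print(W(u,v,.04))
img=cv2.imread('pics/w5.png');cv2.imwrite('pics/w5m.png',cv2.resize(img[90:230,190:240],None,fx=4,fy=4,interpolation=2))
```

```text
[[ 0.4605 -0.1061]
 [ 0.4571 -0.0561]
 [ 0.562  -0.0983]
 [ 0.5591 -0.049 ]] [ 0.50967469 -0.07736282]
yaw 4.178807894914343 0.10196550349208253
knob [0.43145733 0.00696142] hub [0.45409756 0.03823908] 0.03861181015960395 ptr [ 0.51455345 -0.14454348] mark [ 0.6127169  -0.14636241]
carriage left edge yaw 4.818379524839492
right 4.447492673729029
[ 0.46080201 -0.12225346]
[ 0.45591139 -0.03943374]
[ 0.56248372 -0.11573793]
[ 0.55758912 -0.03151053]
```

View pics/w5m.png

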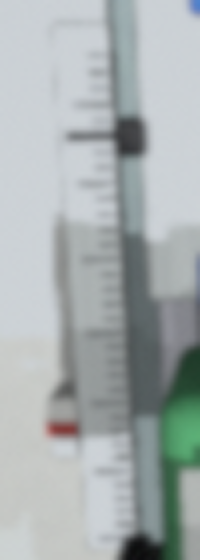

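```bash
python3 -c "
from h import *
to([.5095,-.077,.065],-175.7)
"
python3 -m crank '[[1,[0.3,0.01,0],[0,-0.008,0]],[1,[0.28,0.01,0],[0,0,-0.018]],[1,[0,0,0.45],[0,0,0]],[1,[0,0,0.45],[0,0,0]],[1,[0,0,0.45],[0,0,0]],[1,[0,0,0.3],[0,0,0]],[1,[0,0,0],[0,0,0]],[1,[0,0,0],[0,0,0]]]'
python3 -c "
from h import *
to([.5095,-.077,.044],-175.7)
c=r.capture('wrist');cv2.imwrite('pics/w6.png',c['img'])
c=r.capture('scene');cv2.imwrite('pics/s6.png',cv2.resize(c['img'][150:260,130:290],None,fx=4.5,fy=4.5,interpolation=2))
c=r.capture('side');cv2.imwrite('pics/d6.png',cv2.resize(c['img'][150:280,170:330],None,fx=4.5,fy=4.5,interpolation=2))
"
```

```text
pos [ 0.5676 -0.0757  0.2423] tool shift (mm) [ 56.9   1.4 177.7] norm 187
turn/45: [ 0.004 -0.008 -0.024]
time_s: 8.8
tcp_pos: [0.5106, -0.0775, 0.0793]
ee_rot: [[-0.998, -0.068, 0.002], [-0.068, 0.998, 0.003], [-0.002, 0.002, -1.0]]
wrist_force: [0.4, -0.2, 0.1]
gripper_width: 0.34
pos [ 0.5106 -0.0775  0.0793] tool shift (mm) [ 1.2  0.5 35.3] norm 35
turn/45: [ 0.003  0.003 -0.009]
```

View pics/w6.png

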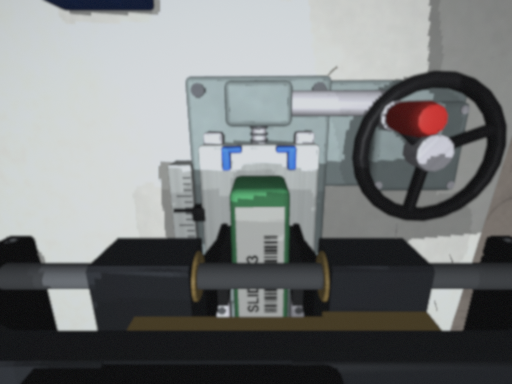

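View pics/s6.png

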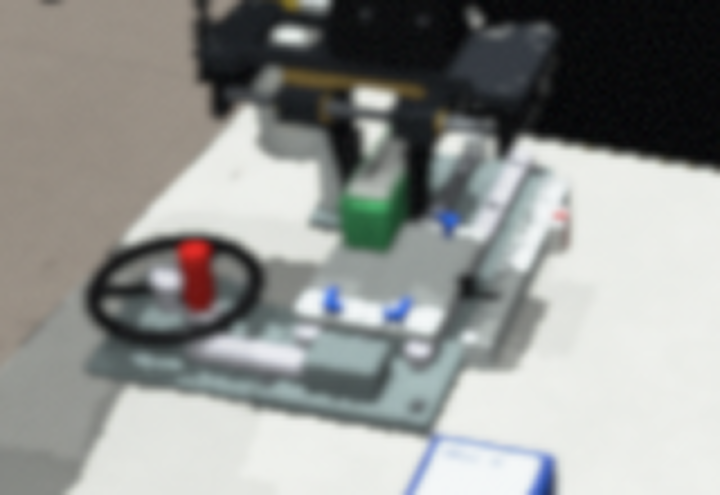

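View pics/d6.png

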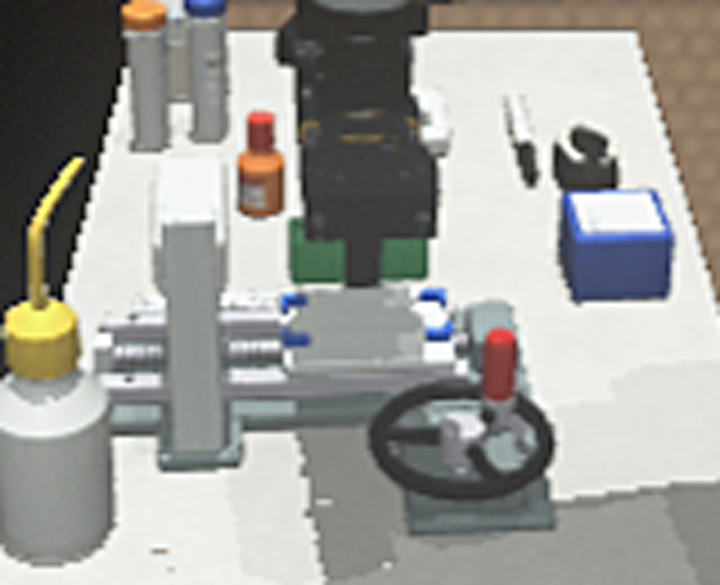

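```bash
python3 -c "
from h import *
c=r.capture('wrist');s=r.sense()
zt=s['tcp_pos'][2]-.0035+.034
for u,v,z in [(236,203,zt),(286,203,zt),(233,183,zt-.034),(288,183,zt-.034)]:
  p=ray(c,u,v,z);print((s['ee_rot'].T@(p-s['tcp_pos'])*1e3).round(1))
a=c['img'][165:250,210:310];cv2.imwrite('pics/w6z.png',cv2.resize(a,None,fx=6,fy=6,interpolation=2))
"
```

```text
[ 34.1 -11.6 -30.8]
[ 34.1  12.7 -30.7]
[ 34.9 -16.    3.2]
[34.9 16.8  3.3]
```

View pics/w6z.png

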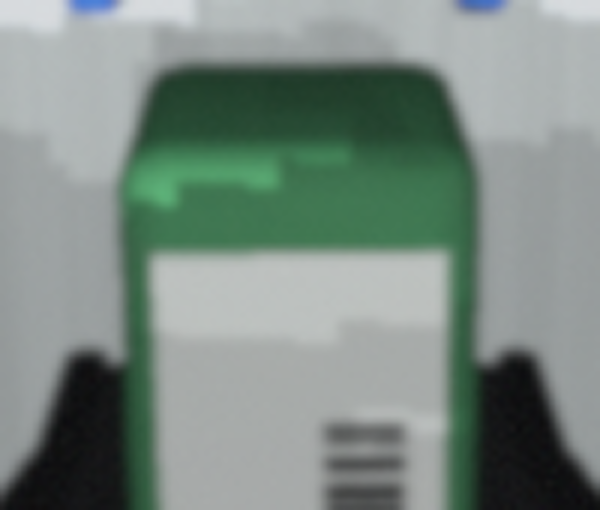

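```bash
python3 -c "
from h import *
c=r.capture('wrist');s=r.sense()
zt=s['tcp_pos'][2]-.0035+.034
for u,v,z in [(230,190,zt),(289,190,zt),(235,176,zt-.034),(284,176,zt-.034)]:
  p=ray(c,u,v,z);print((s['ee_rot'].T@(p-s['tcp_pos'])*1e3).round(1))
to([.5095,-.077,.044],-175.7)
"
```

```text
[ 40.6 -14.3 -30.8]
[ 40.6  14.  -30.7]
[ 39.1 -14.7   3.2]
[39.1 14.3  3.3]
pos [ 0.5116 -0.0765  0.0806] tool shift (mm) [ 2.4 -0.5 36.5] norm 37
turn/45: [ 0.004  0.008 -0.009]
```

```bash
python3 -m crank '[[1,[0.035,0,0.15],[0,0,-0.008]],[1,[0,0,0.13],[0,0,0]],[1,[0,0,0],[0,0,0]],[1,[0,0,0],[0,0,0]]]'
python3 -c "
from h import *
to([.508,-.077,.044],-175.7)
c=r.capture('wrist');cv2.imwrite('pics/w7.png',c['img'])
"
```

```text
time_s: 9.45
tcp_pos: [0.5077, -0.0766, 0.0516]
ee_rot: [[-0.997, -0.075, 0.004], [-0.075, 0.997, 0.003], [-0.004, 0.003, -1.0]]
wrist_force: [-0.7, -0.5, -0.1]
gripper_width: 0.34
pos [ 0.5077 -0.0766  0.0516] tool shift (mm) [-0.2 -0.5  7.6] norm 8
turn/45: [ 0.004  0.005 -0.   ]
```

View pics/w7.png

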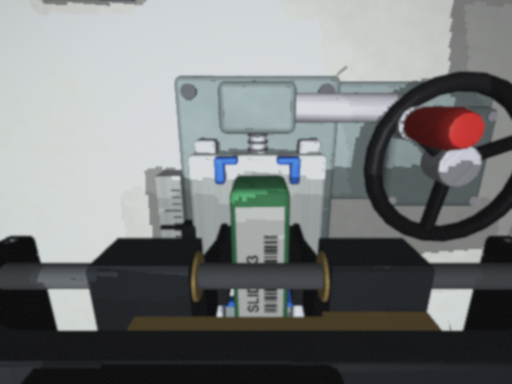

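```bash
python3 -m crank '[[1,[0,0,0.06],[0.004,0.005,0]],[1,[0,0,0],[0,0,0]],[1,[0,0,0],[0,0,0]]]'
python3 -c "
from h import *
to([.508,-.077,.044],-175.7)
"
```

```text
time_s: 9.8
tcp_pos: [0.5072, -0.0766, 0.0448]
ee_rot: [[-0.997, -0.074, -0.001], [-0.074, 0.997, -0.0], [0.001, -0.0, -1.0]]
wrist_force: [0.1, 0.2, -0.6]
gripper_width: 0.343
pos [ 0.5072 -0.0766  0.0448] tool shift (mm) [-0.8 -0.5  0.8] norm 1
turn/45: [-0.    -0.002 -0.001]
```

```bash
python3 -m crank '[[1,[0,0,0.015],[0,0,0]],[1,[0,0,0],[0,0,0]],[-0.1,[0,0,0],[0,0,0]],[-0.1,[0,0,0],[0,0,0]],[-0.1,[0,0,0],[0,0,0]],[-0.1,[0,0,0],[0,0,0]],[-0.1,[0,0,0],[0,0,0]]]'
python3 -c "
from h import *
to([.508,-.077,.044],-175.7)
c=r.capture('wrist');cv2.imwrite('pics/w8.png',c['img'])
"
```

```text
time_s: 10.5
tcp_pos: [0.5071, -0.0766, 0.0432]
ee_rot: [[-0.997, -0.074, -0.001], [-0.074, 0.997, -0.0], [0.001, -0.0, -1.0]]
wrist_force: [-0.6, -0.6, 0.1]
gripper_width: 0.546
pos [ 0.5071 -0.0766  0.0432] tool shift (mm) [-0.9 -0.4 -0.8] norm 1
turn/45: [-0.    -0.002 -0.001]
```

View pics/w8.png

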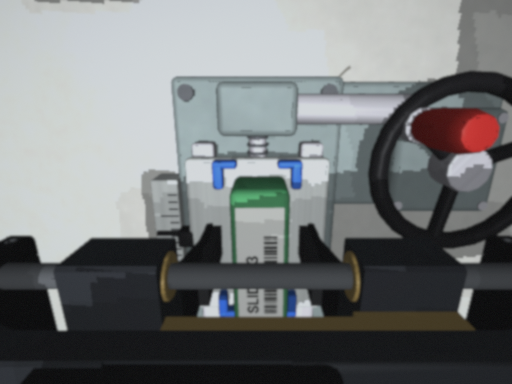

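```bash
python3 -m crank '[[-0.1,[0,0,-0.1],[0,0,0]],[-0.1,[0,0,-0.5],[0,0,0]],[-0.1,[0,0,-0.5],[0,0,0]],[-0.1,[0,0,-0.5],[0,0,0]],[-0.1,[0,0,-0.5],[0,0,0]],[-0.1,[-0.35,0,0],[0,0,0]],[-0.1,[-0.35,0,0],[0,0,0]],[-0.1,[0,0,0],[0,0,0]]]'
python3 -c "
from h import *
to([.43,.007,.11])
c=r.capture('wrist');np.savez('w9.npz',R=c['R'],t=c['t'],fx=c['fx'],fy=c['fy'],cx=c['cx'],cy=c['cy'])
cv2.imwrite('pics/w9.png',c['img']);cv2.imwrite('pics/w9z.png',cv2.resize(c['img'][0:240,90:410],None,fx=2.5,fy=2.5,interpolation=2))
"
```

```text
time_s: 11.35
tcp_pos: [0.58, -0.071, 0.2532]
ee_rot: [[-0.997, -0.074, 0.0], [-0.074, 0.997, -0.0], [-0.0, -0.0, -1.0]]
wrist_force: [-1.6, -0.6, -0.6]
gripper_width: 0.551
pos [ 0.58   -0.071   0.2532] tool shift (mm) [143.8  89.  143.2] norm 222
```

View pics/w9z.png

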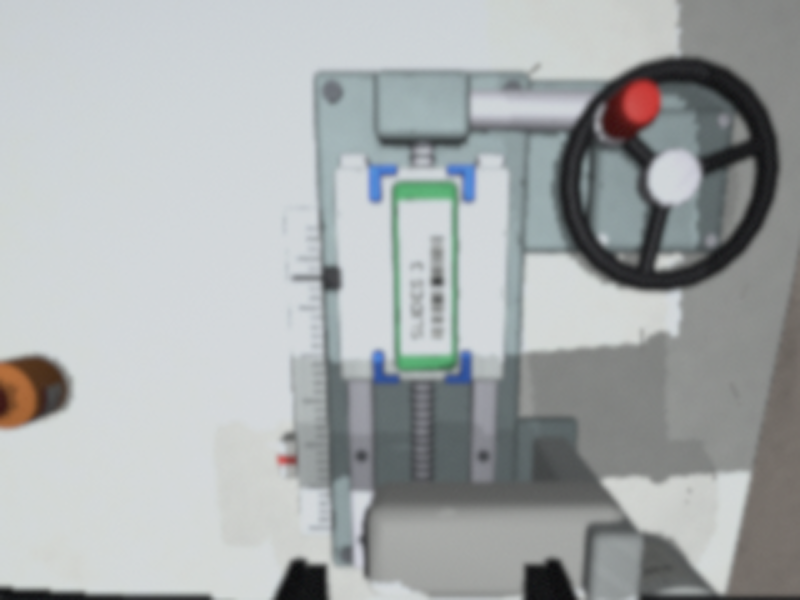

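Run:
```python
from h import *
c=np.load('w9.npz')
W=lambda u,v,z:ray(c,90+u/2.5,v/2.5,z)[:2]
K=W(641,101,.087);H=W(674,177,.047);Rm=W(668,174,.043);P=W(290,278,.0295);M=W(286,460,.025)
print("knob",K,"hub",H,"rim",Rm,np.linalg.norm(K-H),"ptr",P,"mark",M)
y=np.radians(4.4);f=np.array([np.cos(y),np.sin(y)]);print("dist",(M-P)@f, (M-P)@f/.04*2*np.pi)
C=[W(*p,.048) for p in [(369,166),(476,165),(374,382),(471,382)]];N=np.mean(C,0);print("nest",N,"ptr pred",N-0.067*np.array([-f[1],f[0]]))
```

```text
knob [0.43100246 0.00729565] hub [0.4536572  0.03843146] rim [0.45205036 0.03657966] 0.03850553452864532 ptr [ 0.51413728 -0.14559168] mark [ 0.61331626 -0.14666452]
dist 0.09880436983995117 15.520154121587975
nest [ 0.50875228 -0.07724877] ptr pred [ 0.51389245 -0.1440513 ]
```

```bash
python3 -m crank '[[-0.1,[0.36,0.222,0],[0,0,0]],[-0.1,[0.36,0.222,0],[0,0,0]],[-0.1,[0.36,0.222,0],[0,0,0]],[-0.1,[0.36,0.222,0],[0,0,0]],[-0.1,[0,0,0.4],[0,0,0]],[-0.1,[0,0,0.4],[0,0,0]],[-0.1,[0,0,0.4],[0,0,0]],[-0.1,[0,0,0.1],[0,0,0]]]'
python3 -m crank '[[-0.1,[0,0,0],[0,0,0]],[-0.1,[0,0,0],[0,0,0]]]'
python3 -c "
from h import *
to([.431,.0073,.056],-175.7)
c=r.capture('wrist');cv2.imwrite('pics/w10.png',c['img'])
c=r.capture('side');cv2.imwrite('pics/d10.png',cv2.resize(c['img'][150:280,170:330],None,fx=4.5,fy=4.5,interpolation=2))
print(ray(c,181,272,0))
c=r.capture('scene');cv2.imwrite('pics/s10.png',cv2.resize(c['img'][130:260,130:290],None,fx=4.5,fy=4.5,interpolation=2))
"
```

```text
time_s: 12.2
tcp_pos: [0.4229, 0.0052, 0.1205]
ee_rot: [[-0.997, -0.074, -0.009], [-0.074, 0.997, -0.002], [0.009, -0.002, -1.0]]
wrist_force: [-0.8, 0.2, 0.9]
gripper_width: 0.547
time_s: 12.4
tcp_pos: [0.428, 0.0067, 0.125]
ee_rot: [[-0.997, -0.075, 0.002], [-0.075, 0.997, 0.0], [-0.002, 0.0, -1.0]]
wrist_force: [0.6, 0.8, 0.9]
gripper_width: 0.548
pos [0.428  0.0067 0.125 ] tool shift (mm) [-2.9  0.4 69. ] norm 69
turn/45: [ 0.     0.002 -0.   ]
[0.68162525 0.08987449 0.        ]
```

View pics/w10.png

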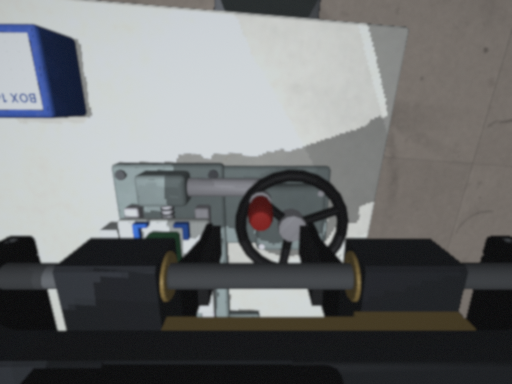

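View pics/d10.png

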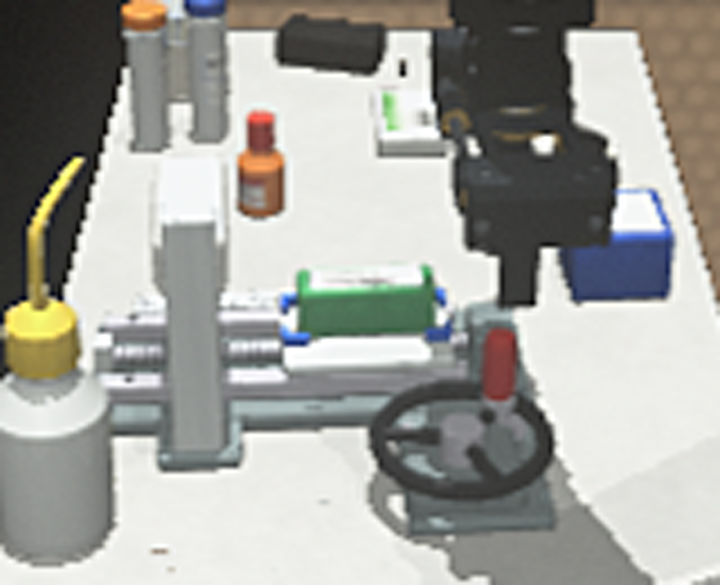

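View pics/s10.png

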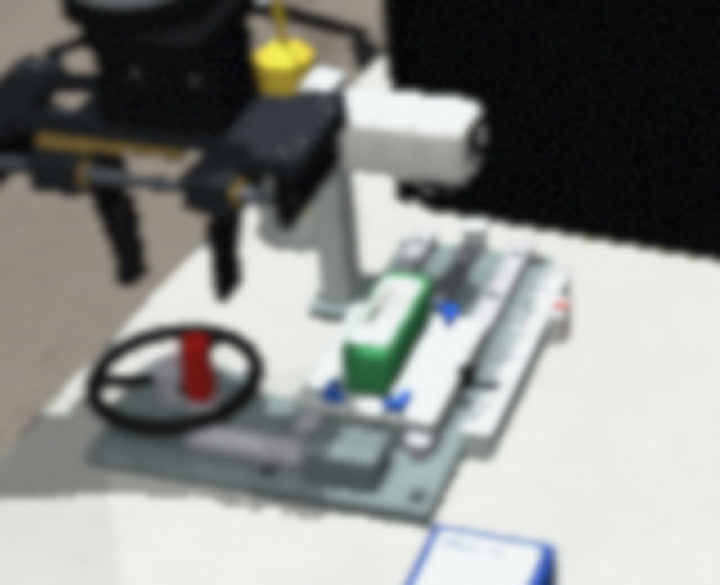

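```bash
python3 -c "
from h import *
c=r.capture('wrist');print(ray(c,260,213,.087))"
python3 -m crank '[[-0.1,[-0.025,0,0.35],[0,0,0]],[-0.1,[0,0,0.33],[0,0,0]],[-0.1,[0,0,0],[0,0,0]],[-0.1,[0,0,0],[0,0,0]]]'
python3 -c "
from h import *
to([.431,.0073,.056],-175.7)
c=r.capture('wrist');cv2.imwrite('pics/w11.png',c['img'])
"
```

```text
[0.42565468 0.00692816 0.087     ]
time_s: 13.0
tcp_pos: [0.4298, 0.0067, 0.0561]
ee_rot: [[-0.997, -0.075, -0.001], [-0.075, 0.997, -0.001], [0.001, -0.001, -1.0]]
wrist_force: [0.8, 0.5, 0.3]
gripper_width: 0.551
pos [0.4298 0.0067 0.0561] tool shift (mm) [-1.2  0.5  0.1] norm 1
turn/45: [-0.001 -0.001 -0.   ]
```

View pics/w11.png

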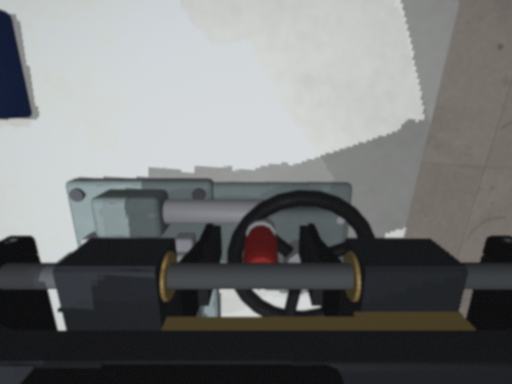

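```bash
python3 -m crank '[[1,[0,0,0],[0,0,0]],[1,[0,0,0],[0,0,0]],[1,[0,0,0],[0,0,0]],[1,[0,0,0],[0,0,0]],[1,[0,0,0],[0,0,0]],[1,[0,0,0],[0,0,0]]]'
python3 -c "
from h import *
s=r.sense();R=s['ee_rot'];p=s['tcp_pos'];print(p)
a0=np.degrees(np.arctan2(.0073-.0382,.431-.4535));print(a0)
for i in range(8):
  a,b=np.radians([a0-22.5*i,a0-22.5*(i+1)])
  print((R.T@np.array([np.cos(b)-np.cos(a),np.sin(b)-np.sin(a),0])*.38).round(3)[:2])
"
```

```text
time_s: 13.65
tcp_pos: [0.4295, 0.0069, 0.0557]
ee_rot: [[-0.997, -0.074, -0.001], [-0.074, 0.997, 0.0], [0.001, 0.0, -1.0]]
wrist_force: [-1.4, 1.8, 4.4]
gripper_width: 0.223
[0.4294832  0.00687782 0.05570001]
-126.06043499684851
[0.092 0.116]
[0.041 0.143]
[-0.017  0.147]
[-0.072  0.13 ]
[-0.116  0.092]
[-0.143  0.041]
[-0.147 -0.017]
[-0.13  -0.072]
```

```bash
python3 -m crank '[[1,[0.092,0.116,0],[0,0,0]],[1,[0.041,0.143,0],[0,0,0]],[1,[-0.017,0.147,0],[0,0,0]],[1,[-0.072,0.13,0],[0,0,0]]]'
python3 -c "
from h import *
s=r.sense();p=s['tcp_pos'];d=p[:2]-[.4535,.0382];print(np.hypot(*d),np.degrees(np.arctan2(d[1],d[0])),s['wrist_force'])"
```

```text
time_s: 14.05
tcp_pos: [0.4198, 0.0591, 0.0557]
ee_rot: [[-0.997, -0.075, -0.003], [-0.075, 0.997, -0.002], [0.004, -0.002, -1.0]]
wrist_force: [2.8, -8.2, 2.3]
gripper_width: 0.219
0.039609703995837055 148.17819338303724 [ 2.8061987  -8.16421482  2.25676422]
```

```bash
python3 -m crank '[[1,[-0.116,0.092,0],[0,0,0]],[1,[-0.143,0.041,0],[0,0,0]],[1,[-0.147,-0.017,0],[0,0,0]],[1,[-0.13,-0.072,0],[0,0,0]],[1,[-0.092,-0.116,0],[0,0,0]],[1,[-0.041,-0.143,0],[0,0,0]],[1,[0.017,-0.147,0],[0,0,0]],[1,[0.072,-0.13,0],[0,0,0]]]'
python3 -c "
from h import *
s=r.sense();p=s['tcp_pos'];d=p[:2]-[.4535,.0382];print(np.hypot(*d),np.degrees(np.arctan2(d[1],d[0])),s['wrist_force'])
c=r.capture('scene');cv2.imwrite('pics/s12.png',cv2.resize(c['img'][130:260,130:290],None,fx=4.5,fy=4.5,interpolation=2))"
```

```text
time_s: 14.85
tcp_pos: [0.483, 0.0157, 0.0556]
ee_rot: [[-0.997, -0.074, -0.001], [-0.074, 0.997, 0.001], [0.001, 0.002, -1.0]]
wrist_force: [-8.2, 11.9, 9.6]
gripper_width: 0.22
0.03704806376136671 -37.310207085360965 [-8.17913587 11.87088272  9.58713165]
```

View pics/s12.png

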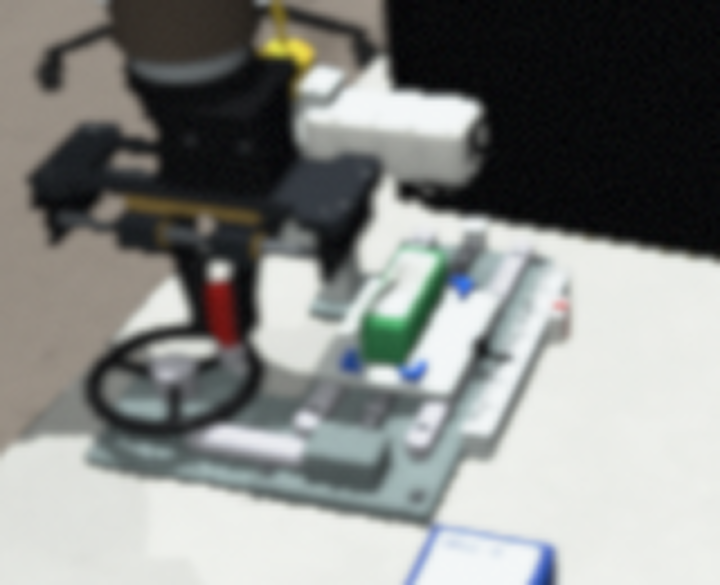

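Working: the carriage has moved away from the robot and the pointer has advanced. I'll continue with the next turn.

```bash
python3 -m crank '[[1,[0.116,-0.092,0],[0,0,0]],[1,[0.143,-0.041,0],[0,0,0]],[1,[0.147,0.017,0],[0,0,0]],[1,[0.13,0.072,0],[0,0,0]],[1,[0.092,0.116,0],[0,0,0]],[1,[0.041,0.143,0],[0,0,0]],[1,[-0.017,0.147,0],[0,0,0]],[1,[-0.072,0.13,0],[0,0,0]]]'
python3 -c "
from h import *
s=r.sense();p=s['tcp_pos'];d=p[:2]-[.4535,.0382];print(np.hypot(*d),np.degrees(np.arctan2(d[1],d[0])),s['wrist_force'])"
```

```text
time_s: 15.7
tcp_pos: [0.42, 0.0593, 0.0557]
ee_rot: [[-0.997, -0.075, -0.003], [-0.075, 0.997, -0.002], [0.004, -0.002, -1.0]]
wrist_force: [2.7, -7.8, 3.4]
gripper_width: 0.222
0.03958599216532356 147.71695800350437 [ 2.66524051 -7.8494969   3.3912109 ]
```

```bash
python3 -m crank '[[1,[-0.116,0.092,0],[0,0,0]],[1,[-0.143,0.041,0],[0,0,0]],[1,[-0.147,-0.017,0],[0,0,0]],[1,[-0.13,-0.072,0],[0,0,0]],[1,[-0.092,-0.116,0],[0,0,0]],[1,[-0.041,-0.143,0],[0,0,0]],[1,[0.017,-0.147,0],[0,0,0]],[1,[0.072,-0.13,0],[0,0,0]]]'
python3 -c "
from h import *
s=r.sense();p=s['tcp_pos'];d=p[:2]-[.4535,.0382];print(np.hypot(*d),np.degrees(np.arctan2(d[1],d[0])),s['wrist_force'])"
```

```text
time_s: 16.5
tcp_pos: [0.4831, 0.0159, 0.0556]
ee_rot: [[-0.997, -0.074, -0.001], [-0.074, 0.997, 0.002], [0.001, 0.002, -1.0]]
wrist_force: [-7.6, 10.0, 10.2]
gripper_width: 0.216
0.03703585801103703 -37.036026325928034 [-7.5750233   9.99188617 10.23348792]
```

```bash
python3 -m crank '[[1,[0.116,-0.092,0],[0,0,0]],[1,[0.143,-0.041,0],[0,0,0]],[1,[0.147,0.017,0],[0,0,0]],[1,[0.13,0.072,0],[0,0,0]],[1,[0.092,0.116,0],[0,0,0]],[1,[0.041,0.143,0],[0,0,0]],[1,[-0.017,0.147,0],[0,0,0]],[1,[-0.072,0.13,0],[0,0,0]]]'
python3 -m crank '[[1,[0,0,0],[0,0,0]]]'
python3 -c "
from h import *
s=r.sense();p=s['tcp_pos'];d=p[:2]-[.4535,.0382];print(np.hypot(*d),np.degrees(np.arctan2(d[1],d[0])),s['wrist_force'])
c=r.capture('scene');cv2.imwrite('pics/s13.png',c['img']);cv2.imwrite('pics/s13z.png',cv2.resize(c['img'][165:235,200:280],None,fx=8,fy=8,interpolation=2))
c=r.capture('side');cv2.imwrite('pics/d13z.png',cv2.resize(c['img'][170:250,180:290],None,fx=7,fy=7,interpolation=2))"
```

```text
time_s: 17.3
tcp_pos: [0.4201, 0.0595, 0.0556]
ee_rot: [[-0.997, -0.075, -0.003], [-0.075, 0.997, -0.002], [0.004, -0.002, -1.0]]
wrist_force: [1.8, -7.6, 3.5]
gripper_width: 0.219
time_s: 17.4
tcp_pos: [0.4222, 0.0617, 0.0556]
ee_rot: [[-0.997, -0.076, -0.0], [-0.076, 0.997, 0.001], [-0.0, 0.001, -1.0]]
wrist_force: [-3.7, 5.9, 6.9]
gripper_width: 0.217
0.03913064543015841 143.18053908924216 [-3.74058064  5.94587679  6.86966154]
```

View pics/s13z.png

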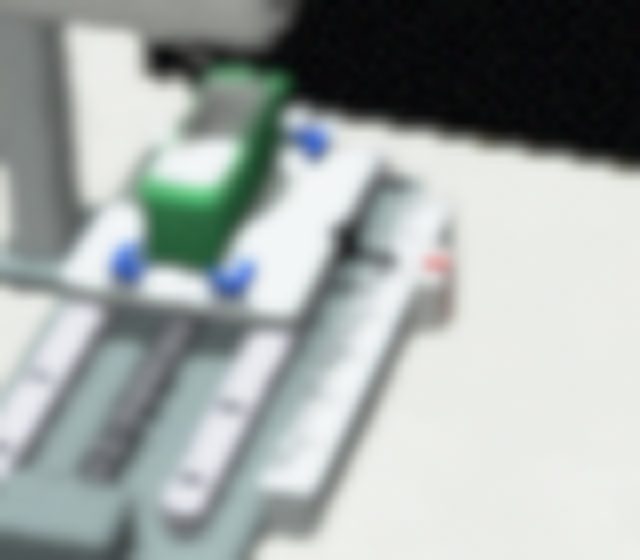

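View pics/d13z.png

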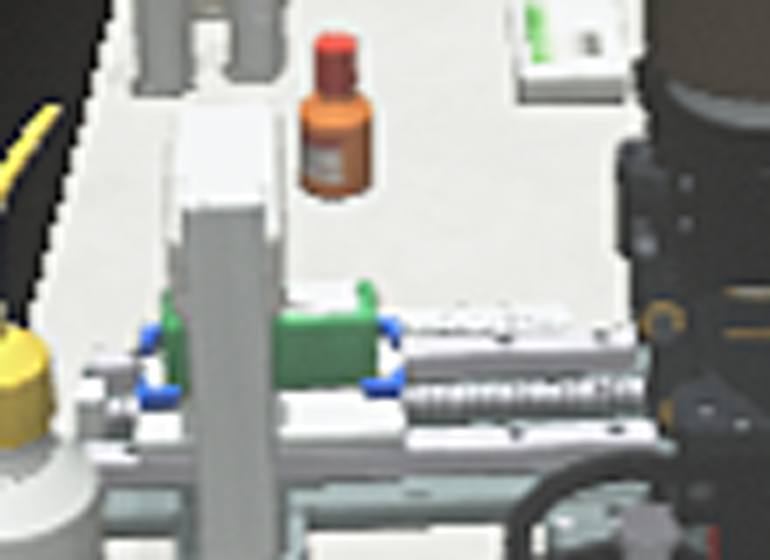

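Run:
```python
from h import *
c=r.capture("scene")
y=np.radians(4.4);f=np.array([np.cos(y),np.sin(y)])
for P,M in [((393,261),(437,263)),((390,261),(437,264))]:
  p=ray(c,200+P[0]/8,165+P[1]/8,.0295)[:2];m=ray(c,200+M[0]/8,165+M[1]/8,.025)[:2];print(p,m,(m-p)@f)
```

```text
[ 0.59914673 -0.13810872] [ 0.60907877 -0.15106159] 0.008909042273929024
[ 0.5988103  -0.13710091] [ 0.60848495 -0.15127135] 0.008558991350294204
```

```bash
python3 -m crank '[[1,[-0.116,0.092,0],[0,0,0]],[1,[-0.143,0.041,0],[0,0,0]],[1,[-0.147,-0.017,0],[0,0,0]],[1,[-0.065,-0.03,0],[0,0,0]],[1,[0,0,0],[0,0,0]],[1,[0,0,0],[0,0,0]]]'
python3 -c "
from h import *
s=r.sense();p=s['tcp_pos'];d=p[:2]-[.4535,.0382];print(np.hypot(*d),np.degrees(np.arctan2(d[1],d[0])),s['wrist_force'])
c=r.capture('scene');cv2.imwrite('pics/s14.png',c['img']);cv2.imwrite('pics/s14z.png',cv2.resize(c['img'][165:235,200:280],None,fx=8,fy=8,interpolation=2))"
```

```text
time_s: 18.15
tcp_pos: [0.4687, 0.0718, 0.0557]
ee_rot: [[-0.997, -0.074, 0.0], [-0.074, 0.997, -0.0], [-0.0, -0.0, -1.0]]
wrist_force: [1.2, -3.2, 5.9]
gripper_width: 0.218
0.03689221310725906 65.6390630934358 [ 1.21589532 -3.18225856  5.86966481]
```

View pics/s14z.png

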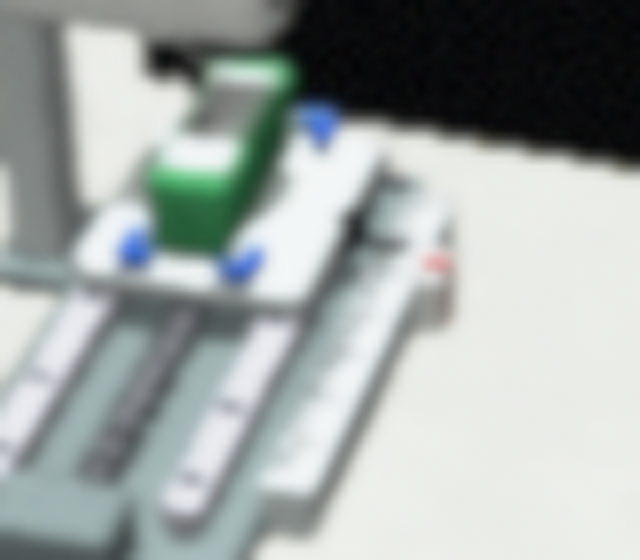

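```bash
python3 -m crank '[[-0.1,[0,0,0],[0,0,0]],[-0.1,[0,0,0],[0,0,0]],[-0.1,[0,0,0],[0,0,0]],[-0.1,[0,0,0],[0,0,0]],[-0.1,[0,0,0],[0,0,0]]]'
python3 -m crank '[[-0.1,[0,0,-0.4],[0,0,0]],[-0.1,[0,0,-0.5],[0,0,0]],[-0.1,[0,0,-0.5],[0,0,0]],[-0.1,[0,0,-0.5],[0,0,0]],[-0.1,[-0.25,-0.42,0],[0,0,0]],[-0.1,[-0.25,-0.42,0],[0,0,0]],[-0.1,[-0.25,-0.42,0],[0,0,0]],[-0.1,[-0.25,-0.42,0],[0,0,0]]]'
python3 -m crank '[[-0.1,[0,0,0],[0,0,0]],[-0.1,[0,0,0],[0,0,0]]]'
python3 -c "
from h import *
c=r.capture('wrist');np.savez('w15.npz',R=c['R'],t=c['t'],fx=c['fx'],fy=c['fy'],cx=c['cx'],cy=c['cy'])
cv2.imwrite('pics/w15.png',c['img']);cv2.imwrite('pics/w15z.png',cv2.resize(c['img'][130:230,150:280],None,fx=6,fy=6,interpolation=2))
"
```

```text
time_s: 18.7
tcp_pos: [0.467, 0.0719, 0.0551]
ee_rot: [[-0.997, -0.074, -0.002], [-0.074, 0.997, -0.0], [0.002, -0.0, -1.0]]
wrist_force: [-0.2, -0.0, 0.2]
gripper_width: 0.526
time_s: 19.5
tcp_pos: [0.5804, -0.0896, 0.2453]
ee_rot: [[-0.997, -0.075, -0.001], [-0.075, 0.997, 0.0], [0.001, 0.0, -1.0]]
wrist_force: [1.3, 1.3, -0.2]
gripper_width: 0.548
time_s: 19.7
tcp_pos: [0.5795, -0.0892, 0.244]
ee_rot: [[-0.997, -0.072, -0.003], [-0.072, 0.997, 0.0], [0.003, 0.0, -1.0]]
wrist_force: [-0.3, -0.6, -0.6]
gripper_width: 0.549
```

View pics/w15.png

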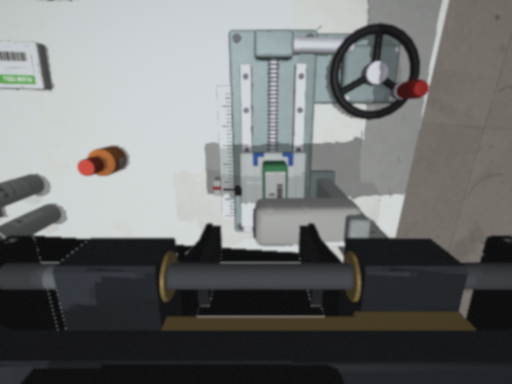

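View pics/w15z.png

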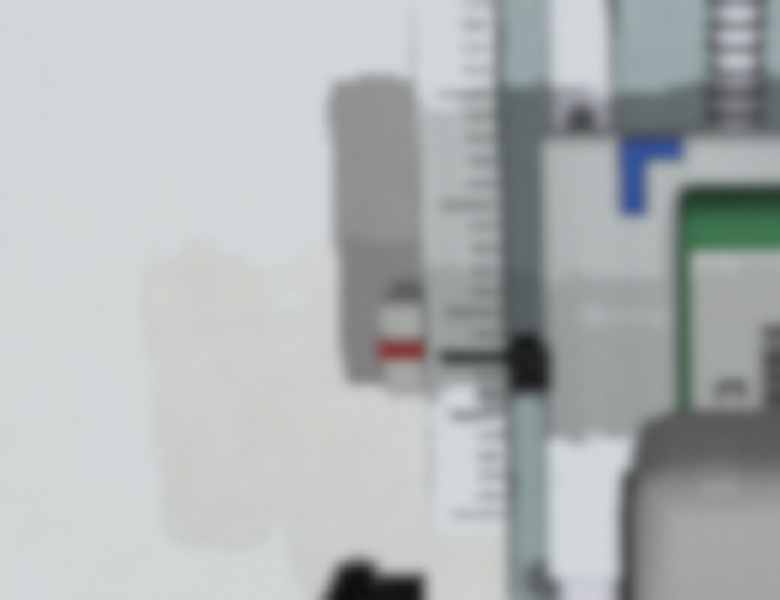

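Run:
```python
from h import *
c=np.load('w15.npz');W=lambda u,v,z:ray(c,150+u/6,130+v/6,z)[:2]
P=W(443,357,.0295);M=W(402,349,.025);print(P,M)
for y in (4.0,4.4,4.8):
  y=np.radians(y);f=np.array([np.cos(y),np.sin(y)]);print((M-P)@f)
# track yaw from scale ledge edge ticks right end (z~.0235 assumed) & base edge
A=W(497,95,.025);B=W(505,515,.025);print(np.degrees(np.arctan2(*(B-A)[::-1])))
# other estimate with scene
c=r.capture('scene');y=np.radians(4.4);f=np.array([np.cos(y),np.sin(y)])
p=ray(c,200+403/8,165+243/8,.0295)[:2];m=ray(c,200+437/8,165+263/8,.025)[:2];print(p,m,(m-p)@f)
```

```text
[ 0.61377516 -0.13578381] [ 0.61389111 -0.14574597]
-0.0005792568920936606
-0.0006486782947267331
-0.000718068081694869
3.669818999338455
[ 0.61096646 -0.13758434] [ 0.60907877 -0.15106159] -0.0029160845234484237
```

```bash
python3 -c "
from h import *
c=r.capture('side');cv2.imwrite('pics/d16.png',cv2.resize(c['img'][130:290,150:340],None,fx=4,fy=4,interpolation=2))
print(r.sense()['time_s'],r.sense()['wrist_force'],r.sense()['joint_velocities'].round(2))"
```

```text
19.85 [ 0.45512706 -0.36717579 -0.27011977] [ 0.59 -0.53  0.04  0.05  0.05  0.06]
```

View pics/d16.png

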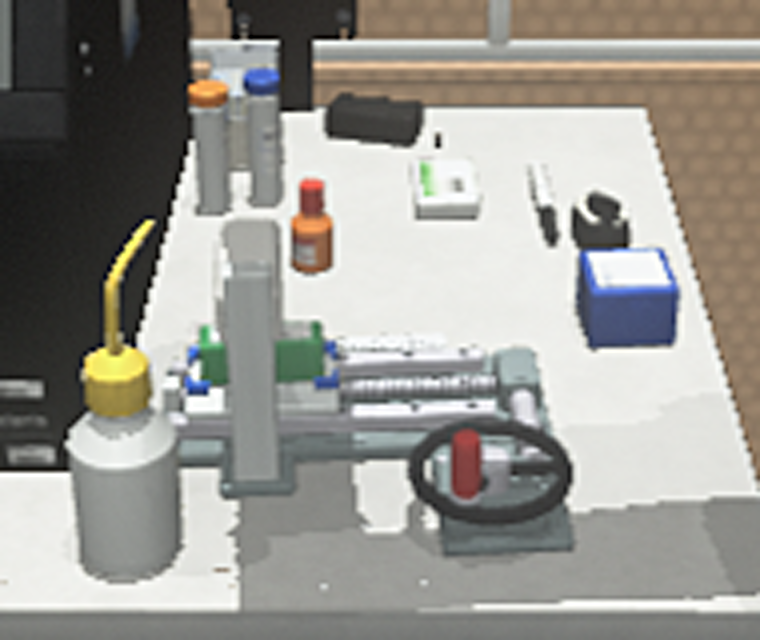

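The side view shows the case flat in the nest under the reader head, every bystander in its place, and the arm clear above. I'm handing the job in.

```bash
python3 -c "
from station import r
print(r.finish_job())"
```

```text
the job is handed in; nothing more can be done
None
```

I laid the green case flat in the nest, about centred between the blue stops. I then turned the handwheel clockwise about 2.47 turns by its knob, let go and raised the arm clear. The job was handed in at about 20 s of the 72 s allowed.

**Pointer on the line:** two checks agree and one does not.
- **Wrist camera:** the last picture puts the pointer about 0.6 mm past the centre of the red line. The line's half width is 2.5 mm.
- **Turn count:** the angle the knob was swept through gives about 0.2 mm past.
- **Scene camera:** it read about 2.9 mm past, which would be just off the line. I discounted it because one pixel there spans about 4 mm.

**Rest of the bench:** in the last side picture the case is in the nest under the head and the bystanders look unmoved. The gripper was touching nothing, and the highest force I saw at the end of a move was about 17 N.

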